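# Load and start the wire saw

### The job

Get the little wire saw ready and start it: put every wooden blank into its sloping feed chute, lying on its flat base with the raised block on top and at the uphill end, and hang the offcut basket by its handle on both prongs of the twin hook. When all that is in place, pull the starter knob on the control box all the way out, let it spring back home, and let go of it. Leave the glue bottle, the mug and the screwdriver where they are.

Things in the scene. Friction and masses are not known exactly. Their poses are not given: they have to be found in the camera images.
- blank1: Wooden blank, loose, about 40 g: flat base 50 x 36 x 12 mm with a raised block on its +x end (18 along x, 22 along y, 34 mm tall: 46 mm in all), the block's middle 16 mm in +x from the origin. Origin: centre of the underside; x towards the block end, z up. Starts flat on the bench, block up, at any yaw. Three or four are present; absent ones read None.
- blank2: Wooden blank, loose, about 40 g: flat base 50 x 36 x 12 mm with a raised block on its +x end (18 along x, 22 along y, 34 mm tall: 46 mm in all), the block's middle 16 mm in +x from the origin. Origin: centre of the underside; x towards the block end, z up. Starts flat on the bench, block up, at any yaw. Three or four are present; absent ones read None.
- blank3: Wooden blank, loose, about 40 g: flat base 50 x 36 x 12 mm with a raised block on its +x end (18 along x, 22 along y, 34 mm tall: 46 mm in all), the block's middle 16 mm in +x from the origin. Origin: centre of the underside; x towards the block end, z up. Starts flat on the bench, block up, at any yaw. Three or four are present; absent ones read None.
- blank4: Wooden blank, loose, about 40 g: flat base 50 x 36 x 12 mm with a raised block on its +x end (18 along x, 22 along y, 34 mm tall: 46 mm in all), the block's middle 16 mm in +x from the origin. Origin: centre of the underside; x towards the block end, z up. Starts flat on the bench, block up, at any yaw. Three or four are present; absent ones read None.
- chute: Sloping aluminium feed chute (fixed): channel 270 mm long, 45 mm wide inside, side walls 14 mm high and 3 mm thick, open above and at the uphill end, a 22 mm high stop at the low end. Floor slopes 20 degrees and is slippery: a blank let go slides down to the stop or the blank ahead. Origin: floor's centre line at the stop; x uphill along the floor, z square to the floor.
- chute_mouth (a point): Floor's centre line at the open uphill end of the chute, 270 mm up the slope from the stop, about 112 mm above the bench; axes as the chute's. The saw's low table and frame stand beyond the low end; nothing stands over the chute.
- hook_stand: Fixed stand with a twin hook: two steel prongs, 4 mm radius, at y -32 and +32 mm, reaching to -x (robot side). Origin: on the bench under the post (14 x 30 mm, 170 tall). In its frame a prong's centre line falls from (x -10, z 156 mm) to (x -75, z 140), level to x -90, then up to its tip (x -108, z 162). A 90 mm wide plate joins the prongs at the post, top at z 171.
- hook_mid (a point): Midway between the two prongs in their lowest part, at x -80, y 0, z 140 mm of the hook stand; axes as the stand's. The basket's bar rests about 9 mm above this height. The bar must come in from the front over the tips, the prongs passing between bar and basket rim, then be lowered.
- basket: Steel offcut basket, loose, empty, about 0.18 kg: open box 80 mm (x) by 120 mm (y) by 40 mm high, 3 mm walls, with a rigid round bail handle of 5 mm radius in its y-z plane, 120 mm tall in all. Origin: centre of its underside, z up. Starts standing on the bench.
- basket_grip (a point): Middle of the basket's straight handle bar, on the bar's axis, 115 mm above the basket's underside. The bar runs along the basket's y from -50 to +50 mm; 70 mm of open height lies between the bar and the rim. Axes as the basket's.
- starter (a joint): Starter knob's pull-out travel in m: 0 at home, 0.024 fully out. A spring draws it home with about 3 N at home and 9 N fully out; it never stays out by itself.
- starter_head (a point): Centre of the starter knob's round head (diameter 34, 14 mm thick), 35 mm out from the front face of the black control box (120 deep, 150 wide, 100 mm high) when home; its axis is level, 65 mm above the bench. It pulls out along this point's -x axis (away from the box, roughly towards the robot); z up. Moves with the knob.
- starter_neck (a point): Middle of the knob's neck (diameter 12 mm; 28 mm of it shows between face and head when home), 21 mm behind the head's centre; moves with the knob, axes as starter_head.
- glue: Bystander: glue bottle, diameter 48, 120 mm tall; origin at the centre of its underside. Not to be disturbed.
- mug: Bystander: white mug, diameter 80, 90 mm tall; origin at the centre of its underside. Not to be disturbed.
- driver: Bystander: screwdriver lying flat on the bench at the left; origin under its middle, long axis x. Not to be disturbed.
There are look-alikes about, which are no part of the job. Leave any orange look-alike of the blank2 alone. Leave any red look-alike of the blank1 alone.

How it is judged:
By the outcome, as a careful person would: the job done as asked, in the order asked, and still so for the second after the job is handed in, with the robot touching nothing.
Of blank1, blank2, blank3, blank4 only 3 to 4 are there at a start; the rules pass over those that are not, and their reading is None.
At some moment in a run one of blank1, blank2, blank3, blank4, basket may be knocked a few centimetres aside while the robot is not near it.
It also fails if it takes over 210 s, if anything falls off the work surface, if the arm or the gripper's body presses on something with over 40 N, if the wrist force passes 120 N, or if a joint passes its speed limit or range.

### The arm

A 7-joint arm with a two-finger parallel gripper is mounted at the origin on the work surface. World frame = base frame: x ahead of the robot, y to its left, z up, the work surface at z = 0. Lengths are in m, angles in rad, forces in N, time in s.
With the tool pointing down it reaches from about 0.425 to 0.875 m from the base axis. Payload 8.4 kg.
Tool frame: the origin (TCP) lies on the mounting face of the last link; the fingertips stand 173 mm ahead of it and the grasp point (between the pads) lies 155 mm ahead of it; z points along the fingers, y is the line along which they close (so a half turn about z gives the same grasp; the last joint's range is limited). The gripper opens to 85 mm and grips with 20 to 120 N. Pads are 22 mm wide; open, the fingers measure 114 mm over their backs; the gripper's body (76 mm by 85 mm) begins 54 mm behind the grasp point. The pads swing forward as they close: fully open they stand 13 mm farther back than shut.
Start: joints at [-1.427, 0.333, 0.04, 1.465, -0.013, 1.343, -0.059], TCP at [0.156, 0.631, 0.405] pointing down, gripper open.
Joint ranges: [-2.58, 2.58], [-0.38, 2.09], [-1.3, 1.39], [0.25, 2.4], [-1.5, 4.64], [0.08, 2.09], [-2.65, 2.65]. Speed limits (rad/s): [2.22, 2.22, 2.79, 2.79, 3.14, 3.14, 3.14].

### API

Orientations are given as a rotation vector (axis times angle).
In Python, from cell import move_ptp, servo_line, move_j, grip, hold, inverse_kinematics, get_obs, grab_frame, MotionError, hand_in, trace, place_of gives the robot as it stands. Calls block until the motion is done:
- move_ptp(position, orientation): joint-space move of the TCP to a pose.
- servo_line(position, orientation=None, velocity=0.15, contact_N=None): straight line of the TCP; orientation=None keeps the orientation; velocity is the mean speed in m/s. With contact_N (N) it stops when the force on the tool has changed by that much, and returns True; else False.
- move_j(angles): joint-space move.
- grip(opening, force=None): opening from 0.0 (shut) to 1.0 (fully open); force is the grip in N (None keeps the last); returns when the fingers have stopped.
- hold(seconds).
- inverse_kinematics(position, orientation): joint angles nearest the present ones, or None.
- get_obs(): the state.
- grab_frame(name): name is "side" or "top" or "wrist"; returns a dict with "color" (384x512x3 uint8, blue, green, red), "z_map" (384x512 float32, m along the optical axis (not along the pixel's ray), 0 where there is no reading), "camera_matrix" (3x3 intrinsics, pixels), "extrinsics" (4x4, takes a point from world to camera coordinates). Camera axes: x right, y down, z forward; pixel columns grow to the right and rows downward; lengths in m; the calibration is good to about 2 mm. A picture is of the moment at which its call begins.
A pose or a line that the arm cannot do raises MotionError and nothing moves.
- hand_in(): hands the job in; it is judged then, once.
Trained networks look in the newest picture that a camera, given by its name, has taken for a name from the list of things; names that differ only in an ending like _2 or _b are one class to them, and where a whole thing is asked for, a point or a joint stands for the part that bears it (a point fixed in the world has none). Each returns a list of dicts, best first, with "conf" (0 to 1); they miss things now and then, are a little off and sometimes report something else, mostly with a low value. They report only what shows in the picture. A call takes as long as a camera call. They do not tell look-alikes from the thing itself.
- trace(name, camera): "mask" (384x512 bool, what is visible of it) and "box" ([left, top, width, height] in pixels, round what is visible of it).
- place_of(name, camera): "xy" ([column, row] in pixels: a listed point, or the origin of a listed thing).
The state is a dict: "time_s": time; "q": joint angles; "dq": joint speeds; "joint_efforts": joint torques, N m; "tcp_pos": TCP position; "ee_rot": TCP orientation; "wrist_force": force on the tool from outside, world axes, zero at the start; "torque": the same for the moment, N m; "grip_width": opening from 0.0 (shut) to 1.0 (fully open); "finger_force": force on a finger pad.
Only numpy, scipy, OpenCV 4.12 (cv2) and the standard library are available. Lean on these libraries where they do the work, as an engineer would, in place of code of your own. Each camera call takes 0.05 s, during which the arm holds its last target. There are 200 camera calls.

## Working session

There is one attempt and no reset: what is moved stays moved. The work goes in short steps, each a Python script; the robot and the scene stay as the last script left them, time stands still between calls to the robot, and variables do not carry over. Pictures are saved under pics/ and viewed, at most 14 in all, crops included, and the job is handed in when it is done.

```bash
ls; mkdir -p pics; python3 - <<'E'
from cell import *
import cv2,numpy as np
o=get_obs();print(o)
for c in("top","side"):
    f=grab_frame(c);cv2.imwrite(f"pics/{c}0.png",f["color"])
    print(c,f["camera_matrix"],f["extrinsics"])
    for n in["blank1","chute","chute_mouth","hook_stand","hook_mid","basket","basket_grip","starter_head","starter_neck","glue","mug","driver"]:
        print(n,[(np.round(d["xy"]).tolist(),round(d["conf"],2)) for d in place_of(n,c)])
E
```

```text
pics
{'time_s': 0.0, 'q': array([-1.42720416,  0.33392703,  0.03987947,  1.46629496, -0.01339173,
        1.34326957, -0.05848207]), 'dq': array([ 0.0001084 , -0.00033056, -0.00035193, -0.00042289, -0.00014305,
        0.00077535,  0.00103095]), 'joint_efforts': array([-1.36084564e-04, -6.58567643e+01,  1.36492722e+00, -4.05557942e+01,
        1.66569371e-02,  1.28485871e-02,  6.60213516e-06]), 'tcp_pos': array([0.15624101, 0.63076311, 0.40379909]), 'ee_rot': array([-3.80436421e-01, -3.11839447e+00,  2.56217193e-03]), 'wrist_force': array([-0.15548354, -0.04018692,  0.0070221 ]), 'torque': array([-0.02223004, -0.05474593, -0.03436194]), 'finger_force': 0.0, 'grip_width': 0.996110106022197}
top [[384.88901709   0.         253.21220331]
 [  0.         384.88901709 195.7586221 ]
 [  0.           0.           1.        ]] [[-0.02592496 -0.99922536  0.02960697 -0.0526037 ]
 [-0.99261135  0.02221894 -0.11928549  0.56607909]
 [ 0.11853525 -0.03248068 -0.99241846  1.19885886]
 [ 0.          0.          0.          1.        ]]
blank1 [([246.0, 236.0], 0.67), ([215.0, 226.0], 0.64), ([214.0, 
[... 790 characters left out ...]
 -0.53657918  1.12467894]
 [ 0.          0.          0.          1.        ]]
blank1 [([244.0, 282.0], 0.78), ([294.0, 209.0], 0.75), ([292.0, 254.0], 0.72), ([282.0, 231.0], 0.67), ([264.0, 252.0], 0.66), ([265.0, 312.0], 0.62)]
chute [([231.0, 201.0], 0.85)]
chute_mouth [([187.0, 221.0], 0.84)]
hook_stand [([253.0, 170.0], 0.81)]
hook_mid [([265.0, 145.0], 0.82), ([256.0, 383.0], 0.3)]
basket [([316.0, 183.0], 0.88)]
basket_grip [([317.0, 159.0], 0.78), ([306.0, 157.0], 0.69)]
starter_head []
starter_neck [([213.0, 300.0], 0.53), ([282.0, 230.0], 0.32)]
glue [([134.0, 294.0], 0.98)]
mug [([253.0, 167.0], 0.66), ([220.0, 298.0], 0.48)]
driver [([255.0, 383.0], 0.97), ([316.0, 185.0], 0.52)]
```

```bash
python3 -c "
import cv2
for c in('top','side'):
    i=cv2.imread(f'pics/{c}0.png')
    i=i[120:300,60:430] if c=='top' else i[100:384,100:400]
    s=min(800/i.shape[1],600/i.shape[0]);cv2.imwrite(f'pics/{c}0c.png',cv2.resize(i,None,fx=s,fy=s,interpolation=2));print(s)"
```

```text
2.1621621621621623
2.112676056338028
```

View pics/top0c.png

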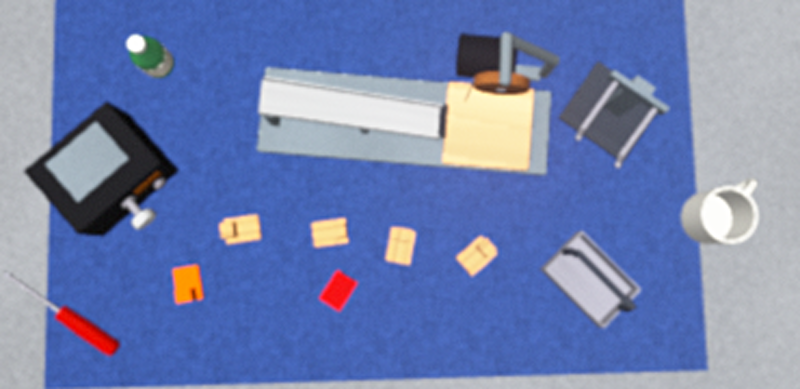

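View pics/side0c.png

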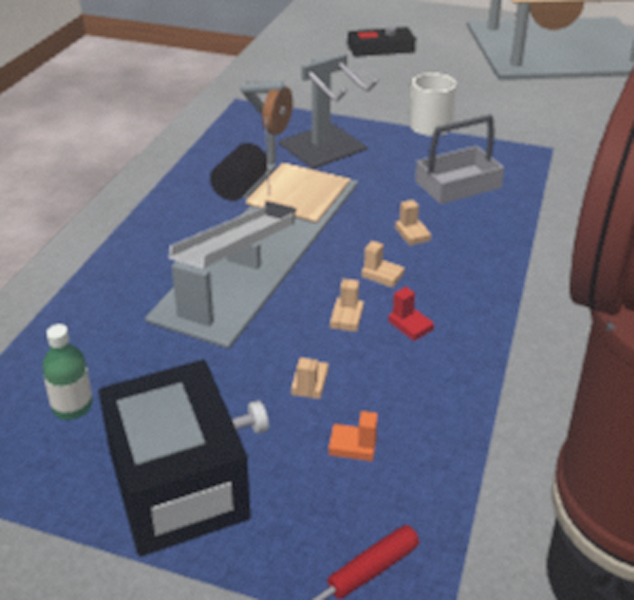

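```bash
cat > h.py <<'E'
from cell import *
import numpy as np, cv2
from scipy.spatial.transform import Rotation as R
def cloud(f):
    K=f["camera_matrix"];T=np.linalg.inv(f["extrinsics"]);z=f["z_map"]
    v,u=np.mgrid[:384,:512]
    p=np.stack([(u-K[0,2])/K[0,0]*z,(v-K[1,2])/K[1,1]*z,z],-1)
    w=p@T[:3,:3].T+T[:3,3]; w[z<=0]=np.nan; return w
def ray(f,uv,z):
    K=f["camera_matrix"];T=np.linalg.inv(f["extrinsics"])
    d=T[:3,:3]@np.array([(uv[0]-K[0,2])/K[0,0],(uv[1]-K[1,2])/K[1,1],1]);c=T[:3,3]
    return c+d*(z-c[2])/d[2]
def wood(f):
    h=cv2.cvtColor(f["color"],cv2.COLOR_BGR2HSV)
    return cv2.inRange(h,(10,40,120),(25,165,255))
def blanks(f,xmax=None):
    "list of (block centre xy, yaw, size, npix)"
    w=cloud(f);m=wood(f)
    n,l,s,c=cv2.connectedComponentsWithStats(m)
    out=[]
    for i in range(1,n):
        p=w[(l==i)];p=p[~np.isnan(p[:,0])]
        if len(p)<40: continue
        hi=p[(p[:,2]>.037)&(p[:,2]<.056)];lo=p[(p[:,2]<.02)&(p[:,2]>.004)]
        if len(hi)<5 or len(lo)<5: continue
        B=hi[:,:2].mean(0);lc=lo[:,:2].mean(0)
        r=cv2.minAreaRect((p[:,:2]*1000).astype(np.float32))
        a=np.deg2rad(r[2]);d=B-lc;g=np.arctan2(d[1],d[0])
        a+=np.round((g-a)/(np.pi/2))*np.pi/2
        out.append((B,a,g,np.round(r[1]),len(p),np.round(c[i])))
    return out
def down(a,tilt=None):
    "tool z down, tool y at world angle a"
    y=np.array([np.cos(a),np.sin(a),0]);z=np.array([0,0,-1.])
    return R.from_matrix(np.stack([np.cross(y,z),y,z],1))
def tcp(grasp,rot): return np.asarray(grasp)-rot.as_matrix()[:,2]*.155
E
cat > s1.py <<'E'
from h import *
f=grab_frame("top")
for b in blanks(f): print([np.round(x,3) for x in b])
for n,uv,z in[("mouth",(184,165),.112),("chute",(264,178),.02),("stand",(343,173),0),("hmid",(339,184),.14),("basket",(329,250),0),("bgrip",(342,248),.115),("head",(124,217),.065),("neck",(125,216),.065),("glue",(134,151),0),("mug",(384,221),0)]:
    print(n,np.round(ray(f,uv,z),3))
w=cloud(f)
# saw height beyond the low end
for lo,hi in[(.06,.1),(.1,.15),(.15,.3)]:
    m=(w[...,2]>lo)&(w[...,2]<hi)&(w[...,0]>.3)&(w[...,1]<0.05)&(w[...,1]>-.4)
    n,l,s,c=cv2.connectedComponentsWithStats(m.astype(np.uint8))
    for i in range(1,n):
        if s[i,4]>8: q=w[l==i]; print(lo,s[i],np.round(np.nanmin(q,0),3),np.round(np.nanmax(q,0),3))
E
python3 s1.py
```

```text
[array([ 0.629, -0.131]), np.float64(-0.105), np.float64(0.544), array([135., 124.]), np.int64(1444), array([285., 179.])]
[array([0.475, 0.213]), np.float64(1.683), np.float64(1.651), array([35., 54.]), np.int64(189), array([171., 226.])]
[array([0.471, 0.051]), np.float64(-1.451), np.float64(-1.402), array([35., 52.]), np.int64(168), array([212., 227.])]
[array([ 0.461, -0.041]), np.float64(-0.223), np.float64(-0.253), array([35., 49.]), np.int64(167), array([245., 233.])]
[array([ 0.439, -0.162]), np.float64(-0.87), np.float64(-0.925), array([35., 48.]), np.int64(170), array([280., 238.])]
mouth [0.653 0.143 0.112]
chute [ 0.624 -0.103  0.02 ]
stand [ 0.639 -0.37   0.   ]
hmid [ 0.581 -0.318  0.14 ]
basket [ 0.385 -0.31   0.   ]
bgrip [ 0.393 -0.323  0.115]
head [0.504 0.334 0.065]
neck [0.507 0.331 0.065]
glue [0.727 0.324 0.   ]
mug [ 0.475 -0.497  0.   ]
0.06 [272 136  20  18 319] [ 0.697 -0.191  0.06 ] [ 0.753 -0.128  0.083]
0.06 [297 142   3  11  24] [ 0.698 -0.215  0.065] [ 0.729 -0.207  0.078]
0.06 [312 149   6   4  16] [ 0.696 -0.269  0.064] [ 0.704 -0.254  0.093]
0.06 [21
[... 231 characters left out ...]
4] [ 0.696 -0.268  0.101] [ 0.715 -0.222  0.149]
0.1 [346 160  12   9  37] [ 0.631 -0.376  0.1  ] [ 0.654 -0.344  0.149]
0.1 [283 162  18   2  23] [ 0.645 -0.203  0.128] [ 0.651 -0.154  0.149]
0.1 [328 169  11  12  36] [ 0.593 -0.315  0.139] [ 0.626 -0.284  0.149]
0.1 [346 179  12  15  42] [ 0.553 -0.37   0.139] [ 0.594 -0.337  0.15 ]
0.1 [325 235  29  29 139] [ 0.348 -0.353  0.101] [ 0.433 -0.276  0.125]
0.15 [278 135  30  28 384] [ 0.645 -0.226  0.15 ] [ 0.718 -0.138  0.214]
0.15 [336 152  34  28 253] [ 0.594 -0.4    0.15 ] [ 0.67  -0.308  0.174]
0.15 [327 180   3   5  11] [ 0.579 -0.286  0.151] [ 0.592 -0.276  0.168]
0.15 [345 192   3   6  14] [ 0.54  -0.337  0.151] [ 0.556 -0.328  0.166]
```

```bash
cat > s2.py <<'E'
from h import *
r=down(np.pi/2)
q=inverse_kinematics([.55,.02,.48],r.as_rotvec());print(q)
move_ptp([.55,.02,.48],r.as_rotvec()); hold(.3)
f=grab_frame("wrist");cv2.imwrite("pics/w1.png",f["color"]);print(f["camera_matrix"][0],np.linalg.inv(f["extrinsics"]))
for b in blanks(f): print([np.round(x,3) for x in b])
for n,z in[("chute",.02),("chute_mouth",.112)]:
    for d in place_of(n,"wrist"):print(n,d["xy"],d["conf"],np.round(ray(f,d["xy"],z),4))
w=cloud(f)
for d in trace("chute","wrist")[:1]:
    m=d["mask"];p=w[m];p=p[~np.isnan(p[:,0])];np.save("chute.npy",p);print(len(p),d["conf"],p.min(0),p.max(0))
print(get_obs()["time_s"])
E
python3 s2.py
```

```text
[-0.89413013  0.10975643  0.85673145  1.62552115 -0.08353928  1.44446308
  1.54095926]
[266.38256456   0.         254.66118866] [[ 6.55096083e-04  9.50617158e-01  3.10365253e-01  4.70289059e-01]
 [ 9.99998373e-01 -1.01127197e-04 -1.80098050e-03  2.07925110e-02]
 [-1.68065659e-03  3.10365928e-01 -9.50615677e-01  4.48894084e-01]
 [ 0.00000000e+00  0.00000000e+00  0.00000000e+00  1.00000000e+00]]
[array([ 0.44 , -0.159]), np.float64(-0.878), np.float64(-0.94), array([41., 49.]), np.int64(1064), array([142.,  77.])]
[array([ 0.462, -0.038]), np.float64(-0.213), np.float64(-0.264), array([36., 50.]), np.int64(834), array([219.,  88.])]
[array([0.471, 0.054]), np.float64(-1.466), np.float64(-1.419), array([36., 50.]), np.int64(752), array([287., 103.])]
[array([0.476, 0.216]), np.float64(1.689), np.float64(1.654), array([36., 53.]), np.int64(809), array([373., 108.])]
[array([ 0.634, -0.112]), np.float64(1.463), np.float64(0.683), array([143., 124.]), np.int64(5320), array([140., 197.])]
chute [188.7, 201.2] 0.96 [ 0.6284 -0.0932  0.02  ]
chute_mouth [42.5, 203.7] 0.53 [ 0.5981 -0.2669  0.112 ]
5690 0.67 [ 0.54055495 -0.10896342  0.00835426] [0.67890629 0.15682737 0.32151501]
4.4333
```

View pics/w1.png

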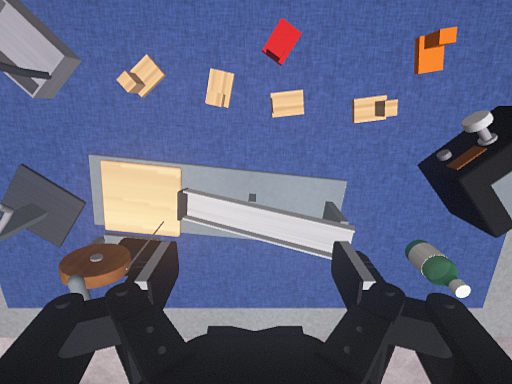

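```bash
python3 - <<'E'
from h import *
p=np.load("chute.npy")
M=np.array([.653,.143,.112]);S=np.array([.624,-.103,.02])
for it in range(6):
    x=(M-S)/np.linalg.norm(M-S);y=np.cross([0,0,1],x);y/=np.linalg.norm(y);z=np.cross(x,y)
    d=(p-S)@np.stack([x,y,z],1)
    k=(abs(d[:,2])<.006)&(abs(d[:,1])<.020)&(d[:,0]>.01)&(d[:,0]<.27)
    P=p[k];A=np.c_[P[:,:2],np.ones(len(P))];c=np.linalg.lstsq(A,P[:,2],rcond=None)[0]
    # wall tops
    wl=d[(d[:,2]>.009)&(d[:,2]<.02)&(abs(d[:,1])<.035)&(d[:,0]>.02)&(d[:,0]<.27)]
    a=[np.polyfit(q[:,0],q[:,1],1) for q in(wl[wl[:,1]<0],wl[wl[:,1]>0])]
    sl=np.mean([a[0][0],a[1][0]]);of=np.mean([a[0][1],a[1][1]])
    S=S+y*of;h=x+y*sl;h[2]=0;h/=np.linalg.norm(h)
    S[2]=c@[S[0],S[1],1];g=c[:2]@h[:2];x=np.array([h[0],h[1],g]);x/=np.linalg.norm(x);M=S+.27*x
    print(k.sum(),len(wl),a,of,"S",S,"M",M,"slope",np.degrees(np.arctan(g)),"yaw",np.arctan2(x[1],x[0]),np.degrees(np.arctan(c[:2]@[-h[1],h[0]])))
d=(p-S)@np.stack([x,y,z],1);k=(abs(d[:,1])<.02)
print(np.percentile(d[k&(abs(d[:,2])<.004),0],[0,1,99,100]), np.percentile(d[k&(d[:,2]>.015)&(d[:,2]<.03),0],[0,10,50,90,100]))
E
```

```text
2986 605 [array([ 0.01067493, -0.02972683]), array([0.01037721, 0.01794612])] -0.0058903537285556595 S [ 0.62984985 -0.10368962  0.01790954] M [0.65675566 0.14890791 0.10940034] slope 19.807119707788974 yaw 1.4646799008313098 1.6691781971167117
3244 929 [array([ 0.00141476, -0.02367341]), array([0.00064895, 0.02405795])] 0.00019227271590533702 S [ 0.62965865 -0.10366925  0.01755553] M [0.65627138 0.14880543 0.10947016] slope 19.902741464128134 yaw 1.46577664117442 -0.1307108915513558
3231 937 [array([ 0.00030992, -0.02384426]), array([-0.00042318,  0.0238865 ])] 2.1119497031329287e-05 S [ 0.62963765 -0.10366704  0.01755994] M [0.65626577 0.14880787 0.10946949] slope 19.901594498334195 yaw 1.46571641393452 -0.12907408511013208
3229 937 [array([ 0.00036652, -0.02386564]), array([-0.00036656,  0.02386512])] -2.606367520349706e-07 S [ 0.62963791 -0.10366706  0.01755832] M [0.65626596 0.14880714 0.10946981] slope 19.902035792547398 yaw 1.465716392967668 -0.13071402072201213
3229 937 [array([ 0.00036654, -0.02386538]), array([-0.00036654,  0.02386538])] 7.455037108472506e-11 S [ 0.62963791 -0.10366706  0.01755832] M [0.65626596 0.14880714 0.10946981] slope 19.90203579268163 yaw 1.4657163918061455 -0.13071399662857572
3229 937 [array([ 0.00036654, -0.02386538]), array([-0.00036654,  0.02386538])] -5.0170128468307595e-12 S [ 0.62963791 -0.10366706  0.01755832] M [0.65626596 0.14880714 0.10946981] slope 19.902035792681684 yaw 1.465716391805678 -0.13071399661887792
[0.0065981  0.00866982 0.27211345 0.27702507] [0.00284178 0.00355217 0.00719919 0.00812475 0.00874944]
```

```bash
cat >> h.py <<'E'
S=np.array([.62964,-.10367,.0180]);_yaw=1.46572;_t=np.radians(20)
CX=np.array([np.cos(_yaw)*np.cos(_t),np.sin(_yaw)*np.cos(_t),np.sin(_t)])
CY=np.array([-np.sin(_yaw),np.cos(_yaw),0]);CZ=np.cross(CX,CY)
HG=.036
def near(f,xy,tol=.05):
    c=[b for b in blanks(f) if np.linalg.norm(b[0]-xy)<tol and b[3].max()<70]
    return min(c,key=lambda b:np.linalg.norm(b[0]-xy)) if c else None
def choose(a,B):
    best=None
    for s in(1,-1):
        rp=down(a+s*np.pi/2); y=CY*s;z=-CZ
        rc=R.from_matrix(np.stack([np.cross(y,z),y,z],1))
        q1=inverse_kinematics(tcp([*B,.12],rp),rp.as_rotvec());q2=inverse_kinematics(tcp(S+.18*CX+.09*CZ,rc),rc.as_rotvec())
        if q1 is None or q2 is None: print("noik",s);continue
        k=max(abs(q1[6]),abs(q2[6]))
        if best is None or k<best[0]: best=(k,rp,rc,s)
    return best
def pick(B,a):
    k,rp,rc,s=choose(a,B)
    grip(.6)
    move_ptp(tcp([*B,.13],rp),rp.as_rotvec());hold(.15)
    f=grab_frame("wrist");b=near(f,B)
    print("near",b and [np.round(x,3) for x in b])
    if b is not None and b[4]>300:
        B=b[0]
        if b[3].max()<60 and abs(b[1]-a)<.5: a=b[1]
        rp=down(a+s*np.pi/2)
    servo_line(tcp([*B,HG+.03],rp),rp.as_rotvec(),velocity=.12)
    hit=servo_line(tcp([*B,HG],rp),rp.as_rotvec(),velocity=.06,contact_N=8)
    grip(0,30);o=get_obs();print("grip",hit,round(o["grip_width"],3),o["finger_force"])
    servo_line(tcp([*B,.19],rp),velocity=.25)
    return rp,rc,round(get_obs()["grip_width"],3)
def place(xo,rc):
    g=lambda h:tcp(S+(xo+.016)*CX+(h+HG)*CZ,rc)
    move_ptp(g(.08),rc.as_rotvec())
    servo_line(g(.012),velocity=.15)
    hit=servo_line(g(-.002),velocity=.03,contact_N=4)
    o=get_obs();print("touch",hit,np.round((o["tcp_pos"]-g(0))@CZ,4))
    hold(.1);grip(.45);servo_line(g(.08),velocity=.25)
E
python3 - <<'E'
from h import *
B=np.array([.476,.216]);a=1.689
rp,rc,w=pick(B,a);print(w)
f=grab_frame("side");cv2.imwrite("pics/s1.png",cv2.resize(f["color"][130:330,100:400],None,fx=2.5,fy=2.5))
if w>.1: place(.11,rc)
f=grab_frame("side");cv2.imwrite("pics/s2.png",cv2.resize(f["color"][130:330,100:400],None,fx=2.5,fy=2.5))
print(get_obs()["time_s"])
E
```

```text
near [array([0.475, 0.218]), np.float64(1.69), np.float64(1.65), array([36., 51.]), np.int64(1805), array([253., 204.])]
grip False 0.254 32.3585307598114
0.249
touch True -0.0008
12.25
```

View pics/s2.png

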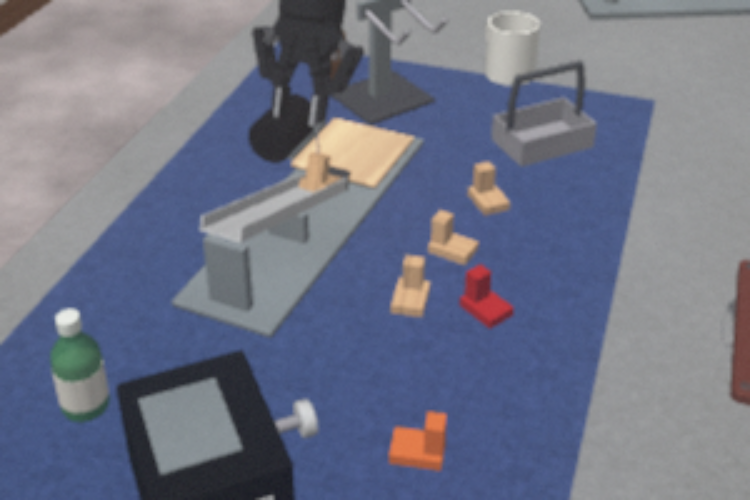

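```bash
python3 - <<'E'
from h import *
for B,a,xo in[((.471,.054),-1.466,.135),((.462,-.038),-.213,.165),((.440,-.159),-.878,.2)]:
    rp,rc,w=pick(np.array(B),a);print(w)
    if not .2<w<.32: print("BAD");break
    place(xo,rc)
    f=grab_frame("top");print(np.round([b[0] for b in blanks(f) if b[3].max()<70],3).tolist(),get_obs()["time_s"])
f=grab_frame("side");cv2.imwrite("pics/s3.png",cv2.resize(f["color"][130:330,100:400],None,fx=2.5,fy=2.5))
E
```

```text
noik -1
near [array([0.47 , 0.056]), np.float64(-1.463), np.float64(-1.47), array([36., 50.]), np.int64(2387), array([253., 177.])]
grip False 0.251 32.530526518821716
0.252
touch True -0.0008
[[0.488, -0.237]] 20.725
near [array([ 0.463, -0.038]), np.float64(-0.21), np.float64(-0.217), array([36., 51.]), np.int64(1809), array([254., 206.])]
grip False 0.254 32.48020827770233
0.249
touch True -0.0008
[] 28.8083
near None
grip False -0.004 0.0
0.002
BAD
```

View pics/s3.png

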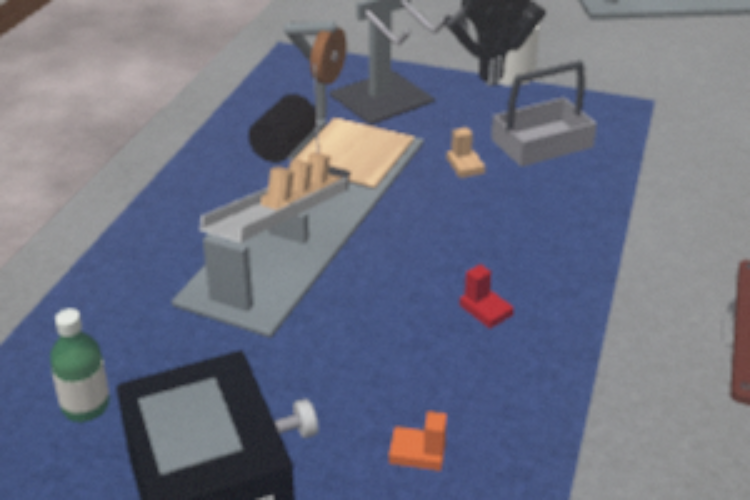

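```bash
python3 - <<'E'
from h import *
r=down(np.pi/2);move_ptp([.53,-.15,.47],r.as_rotvec());hold(.2)
f=grab_frame("wrist");cv2.imwrite("pics/w2.png",f["color"])
L=[b for b in blanks(f) if b[3].max()<70]
for b in L:print([np.round(x,3) for x in b])
b=[b for b in L if b[0][0]<.58]
print(get_obs()["time_s"])
if len(b)==1:
    rp,rc,w=pick(b[0][0],b[0][1]);print(w)
    if .2<w<.32: place(.2,rc)
print(get_obs()["time_s"])
r=down(np.pi/2);move_ptp([.53,-.12,.48],r.as_rotvec());hold(.2)
f=grab_frame("wrist");cv2.imwrite("pics/w3.png",f["color"])
w=cloud(f)
for n,z in[("basket",0),("basket_grip",.115),("hook_mid",.14),("hook_stand",0)]:
    for d in place_of(n,"wrist"):print(n,d["xy"],d["conf"],np.round(ray(f,d["xy"],z),4))
np.save("w3.npy",w)
E
```

```text
[array([ 0.488, -0.234]), np.float64(-0.94), np.float64(-0.941), array([37., 50.]), np.int64(839), array([207., 124.])]
37.275
near [array([ 0.489, -0.235]), np.float64(-0.938), np.float64(-0.936), array([36., 49.]), np.int64(1503), array([255., 208.])]
grip False 0.253 31.981199383735657
0.251
touch True -0.0008
47.0083
basket [128.4, 63.6] 0.97 [ 0.3907 -0.3132  0.    ]
basket_grip [77.8, 46.7] 0.94 [ 0.3887 -0.3176  0.115 ]
hook_mid [97.4, 215.6] 0.9 [ 0.583  -0.3173  0.14  ]
hook_stand [122.5, 216.1] 0.83 [ 0.6442 -0.3615 -0.    ]
```

View pics/w3.png

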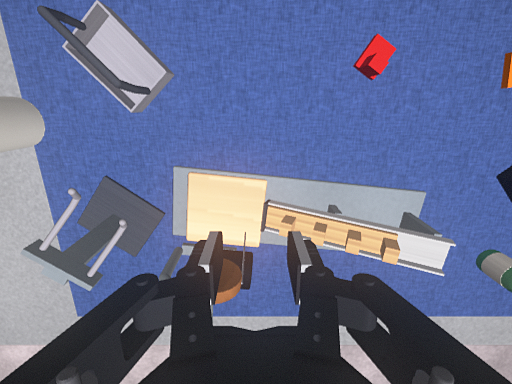

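```bash
cat > s4.py <<'E'
from h import *
w=np.load("w3.npy").reshape(-1,3);w=w[~np.isnan(w[:,0])]
def pca(q): 
    c=q.mean(0);u,s,v=np.linalg.svd(q-c,full_matrices=False);return c,v[0]
b=w[(np.linalg.norm(w[:,:2]-[.39,-.317],axis=1)<.065)&(w[:,2]>.108)&(w[:,2]<.128)]
c,v=pca(b[:,:2]);t=(b[:,:2]-c)@v
print("bar",len(b),c,"yaw",np.degrees(np.arctan2(v[1],v[0])),"mid",c+v*(t.max()+t.min())/2,np.ptp(t),np.percentile(b[:,2],[5,50,95]))
rim=w[(np.linalg.norm(w[:,:2]-[.39,-.317],axis=1)<.085)&(w[:,2]>.035)&(w[:,2]<.046)]
r=cv2.minAreaRect((rim[:,:2]*1000).astype(np.float32));print("rim",r)
h=w[(np.linalg.norm(w[:,:2]-[.60,-.33],axis=1)<.13)&(w[:,2]>.132)&(w[:,2]<.185)]
yaw=np.arctan2(-.044,.061)
for it in range(5):
    X=np.array([np.cos(yaw),np.sin(yaw)]);Y=np.array([-X[1],X[0]])
    if it==0:m=np.array([.583,-.3173])
    d=np.c_[(h[:,:2]-m)@X,(h[:,:2]-m)@Y,h[:,2]]
    L=[d[(abs(d[:,1]-s*.032)<.012)&(d[:,0]<.055)&(d[:,0]>-.04)] for s in(1,-1)]
    P=[np.polyfit(q[:,0],q[:,1],1) for q in L]
    yaw+=np.arctan(np.mean([p[0] for p in P]));of=np.mean([p[1] for p in P]);m=m+Y*of
    print([len(q) for q in L],P,yaw,m)
for q in L: print("tips",q[:,0].min(),q[q[:,0]<q[:,0].min()+.006,2].mean())
pl=d[(d[:,2]>.166)];print("plate x",np.percentile(pl[:,0],[1,50,99]),"y",pl[:,1].min(),pl[:,1].max(),np.median(pl[:,2]))
E
python3 s4.py
```

```text
bar 1043 [ 0.39014842 -0.31287296] yaw 43.30899362371223 mid [ 0.39029037 -0.31273914] 0.1101825629833004 [0.11438516 0.11905622 0.12104058]
rim ((390.93475341796875, -314.0454406738281), (122.52726745605469, 80.70940399169922), 43.34022903442383)
[370, 462] [array([-0.02279545,  0.03350651]), array([-0.02635818, -0.02986864])] -0.6494581030253649 [ 0.58406409 -0.31582479]
[377, 455] [array([0.00197194, 0.03168247]), array([-0.00136233, -0.03167351])] -0.6491532991822483 [ 0.58406679 -0.31582122]
[377, 455] [array([0.00166973, 0.03167793]), array([-0.00166486, -0.03167804])] -0.6491508646103715 [ 0.58406676 -0.31582127]
[377, 455] [array([0.00166731, 0.03167799]), array([-0.00166727, -0.03167799])] -0.649150845164621 [ 0.58406676 -0.31582127]
[377, 455] [array([0.00166729, 0.03167799]), array([-0.00166729, -0.03167799])] -0.6491508450093015 [ 0.58406676 -0.31582127]
tips -0.03139221786403917 0.16432205686466247
tips -0.02998032315356353 0.16382588673518383
plate x [-0.02426473  0.0725615   0.08877403] y -0.045187592460513536 0.04471764349967363 0.1703357295592522
```

```bash
cat > s5.py <<'E'
from h import *
f=grab_frame("top");d=place_of("basket_grip","top")[0];print(np.round(ray(f,d["xy"],.115),3))
ab=np.radians(43.31)-np.pi/2;ah=-.64915;B=np.array([.3903,-.3133]);m=np.array([.5841,-.3158]);X=np.array([np.cos(ah),np.sin(ah)])
best=None
for s in(0,np.pi):
    rb,rh=down(ab+s),down(ah+s)
    q=[inverse_kinematics(tcp([*p,z],r),r.as_rotvec()) for p,z,r in((B,.115,rb),(B,.25,rb),(m-.13*X,.19,rh),(m,.148,rh))]
    if any(x is None for x in q): print("noik",s);continue
    k=max(abs(x[6]) for x in q);print(s,k)
    if best is None or k<best[0]:best=(k,rb,rh)
_,rb,rh=best
grip(.6);move_ptp(tcp([*B,.20],rb),rb.as_rotvec());hold(.15)
f=grab_frame("wrist");w=cloud(f).reshape(-1,3);w=w[~np.isnan(w[:,0])]
b=w[(np.linalg.norm(w[:,:2]-B,axis=1)<.08)&(w[:,2]>.108)&(w[:,2]<.128)]
r=cv2.minAreaRect((b[:,:2]*1000).astype(np.float32));print("bar",len(b),r)
n=np.array([np.cos(ab),np.sin(ab)]);off=np.median((b[:,:2]-B)@n);print("off across",off)
if abs(off)<.006:
    servo_line(tcp([*B,.116],rb),velocity=.1,contact_N=10)
    grip(0,70);o=get_obs();print(o["grip_width"],o["finger_force"])
    servo_line(tcp([*B,.26],rb),velocity=.15)
    o=get_obs();print(o["grip_width"],o["wrist_force"])
    p=m-.13*X
    servo_line(tcp([*p,.26],rh),rh.as_rotvec(),velocity=.15)
    servo_line(tcp([*p,.19],rh),velocity=.12);hold(.5)
    f=grab_frame("side");cv2.imwrite("pics/b1.png",cv2.resize(f["color"][90:290,180:480],None,fx=2.5,fy=2.5))
print(get_obs()["time_s"])
E
python3 s5.py
```

```text
[ 0.402 -0.316  0.115]
0 0.21487536443221228
noik 3.141592653589793
bar 1482 ((390.7192077636719, -313.16986083984375), (109.96351623535156, 9.945477485656738), 43.682865142822266)
off across 8.120244220831074e-05
0.09216063046617586 68.34432721138
0.08878948463272877 [ 0.37603247 -0.50919407 -2.75561649]
55.8333
```

View pics/b1.png

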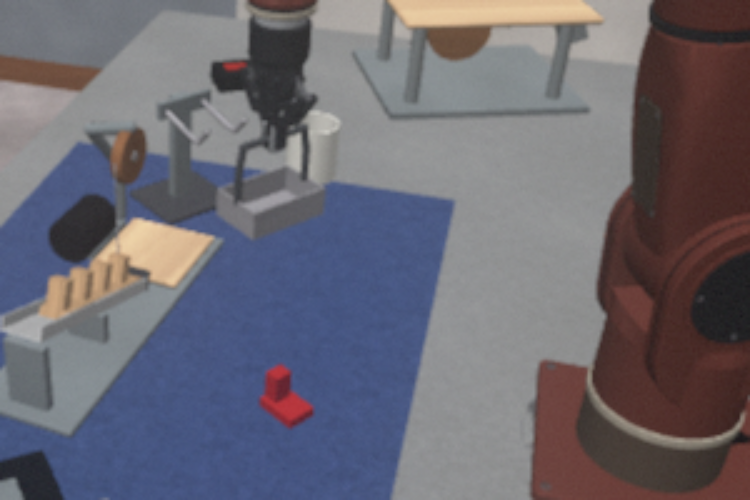

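```bash
cat > s6.py <<'E'
from h import *
ah=-.64915;m=np.array([.5841,-.3158]);X=np.array([np.cos(ah),np.sin(ah)]);rh=down(ah)
print("blocked",servo_line(tcp([*m,.19],rh),velocity=.08,contact_N=8))
print("low",servo_line(tcp([*m,.155],rh),velocity=.06,contact_N=8),servo_line(tcp([*m,.146],rh),velocity=.02,contact_N=3))
o=get_obs();print(o["tcp_pos"][2]-.155,o["wrist_force"])
hold(.2);grip(.3);hold(.3)
servo_line(tcp([*m,.27],rh),velocity=.1)
hold(.5);f=grab_frame("side");cv2.imwrite("pics/b2.png",cv2.resize(f["color"][90:240,180:380],None,fx=3.7,fy=3.7,interpolation=2))
r=down(np.pi/2);move_ptp([.43,.18,.45],r.as_rotvec());hold(.2)
f=grab_frame("wrist");cv2.imwrite("pics/k1.png",f["color"]);np.save("k1.npy",cloud(f))
for n in("starter_head","starter_neck"):
    for d in place_of(n,"wrist"):print(n,d["xy"],d["conf"],np.round(ray(f,d["xy"],.065),4))
print(get_obs()["time_s"])
E
python3 s6.py
```

```text
blocked False
low False True
0.15003749862462964 [0.03962415 0.86931764 5.22885843]
starter_head [365.1, 207.1] 0.58 [0.4904 0.3364 0.065 ]
starter_head [367.6, 219.6] 0.32 [0.5098 0.3424 0.065 ]
starter_neck [370.8, 222.3] 0.94 [0.5141 0.3476 0.065 ]
63.65
```

View pics/b2.png

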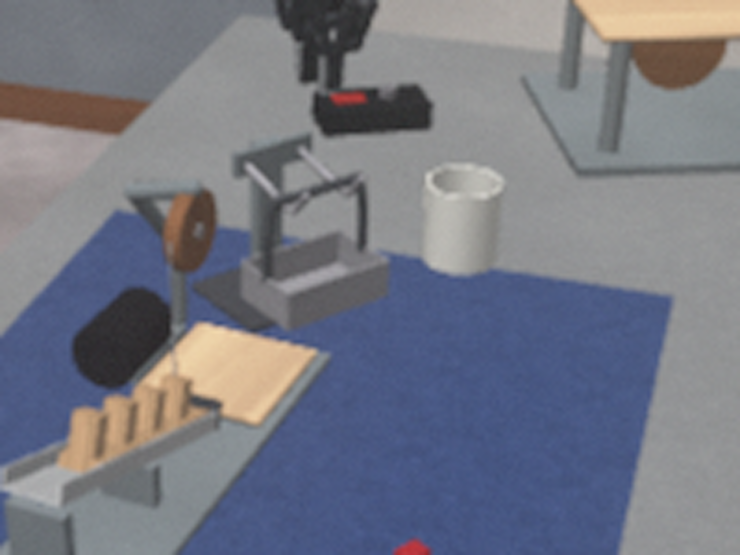

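View pics/k1.png

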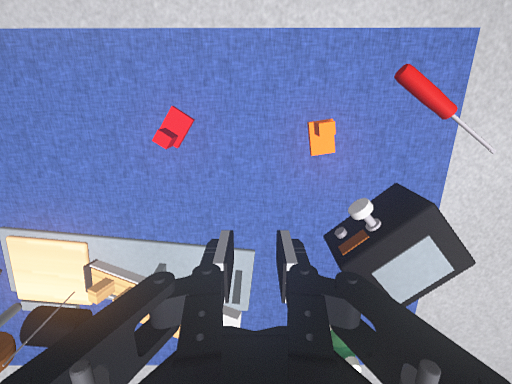

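```bash
cat > s7.py <<'E'
from h import *
w=np.load("k1.npy").reshape(-1,3);w=w[~np.isnan(w[:,0])]
t=w[(w[:,2]>.093)&(w[:,2]<.107)&(w[:,0]>.44)&(w[:,0]<.7)&(w[:,1]>.25)&(w[:,1]<.62)]
r=cv2.minAreaRect((t[:,:2]*1000).astype(np.float32));print("box",len(t),r)
c=np.array(r[0])/1000;print(np.degrees(np.arctan2(*( [.5,.341]-c)[::-1])))
k=w[(np.linalg.norm(w[:,:2]-[.500,.341],axis=1)<.045)&(w[:,2]>.04)&(w[:,2]<.09)]
for z0 in np.arange(.04,.09,.005):
    q=k[(k[:,2]>=z0)&(k[:,2]<z0+.005)]
    if len(q): print(round(z0,3),len(q),np.round(q.mean(0),4),np.round(q.min(0),3),np.round(q.max(0),3))
a=np.deg2rad(r[2]);print([np.round((k-np.array([*c,0]))[:,:2]@v,3).tolist()[:3] for v in(np.array([np.cos(a),np.sin(a)]),np.array([-np.sin(a),np.cos(a)]))])
np.save("k.npy",k)
E
python3 s7.py
```

```text
box 7244 ((564.2676391601562, 391.2689208984375), (121.48653411865234, 149.52682495117188), 40.828433990478516)
-141.96816081050383
0.04 79 [0.5171 0.3546 0.0425] [0.491 0.319 0.04 ] [0.542 0.384 0.045]
0.045 87 [0.5153 0.3554 0.0475] [0.488 0.32  0.045] [0.541 0.384 0.05 ]
0.05 100 [0.5105 0.3527 0.0527] [0.482 0.319 0.05 ] [0.542 0.385 0.055]
0.055 100 [0.5013 0.3483 0.0576] [0.478 0.314 0.055] [0.541 0.385 0.06 ]
0.06 140 [0.5077 0.3472 0.0626] [0.478 0.313 0.06 ] [0.541 0.385 0.065]
0.065 205 [0.5077 0.3448 0.0679] [0.478 0.313 0.065] [0.541 0.384 0.07 ]
0.07 244 [0.5078 0.3448 0.0722] [0.479 0.314 0.07 ] [0.541 0.385 0.075]
0.075 267 [0.5044 0.343  0.0775] [0.48  0.316 0.075] [0.541 0.385 0.08 ]
0.08 222 [0.5094 0.3448 0.0818] [0.484 0.321 0.08 ] [0.541 0.385 0.085]
0.085 140 [0.5165 0.3555 0.0874] [0.491 0.326 0.085] [0.542 0.385 0.09 ]
[[-0.102, -0.101, -0.101], [0.012, 0.013, 0.014]]
```

```bash
python3 - <<'E'
from h import *
k=np.load("k.npy");a=np.deg2rad(40.83);c=np.array([.5643,.3913]);X=np.array([np.cos(a),np.sin(a)]);Y=np.array([-X[1],X[0]])
u=(k[:,:2]-c)@X;v=(k[:,:2]-c)@Y
h=(u<-.083)&(u>-.11);print(h.sum(),np.percentile(u[h],[1,99]),np.percentile(v[h],[1,50,99]),k[h,2].min(),k[h,2].max())
n=(u>-.083)&(u<-.065)&(k[:,2]>.058);print("neck",n.sum(),np.percentile(v[n],[2,50,98]),k[n,2].max())
E
```

```text
404 [-0.10265234 -0.08842072] [-0.01608772 -0.00031836  0.01551563] 0.04942307117967393 0.08288811971530186
neck 86 [-0.00599275 -0.00070127  0.00521245] 0.07203412356459582
```

```bash
cat > s8.py <<'E'
from h import *
a=np.deg2rad(40.83);c=np.array([.5643,.3913]);X=np.array([np.cos(a),np.sin(a)]);Y=np.array([-X[1],X[0]])
H=c-.0955*X-.0003*Y;best=None
for s in(1,-1):
    r=down(a+s*np.pi/2);q=[inverse_kinematics(tcp([*p,z],r),r.as_rotvec()) for p,z in((H,.2),(H,.065),(H-.028*X,.065))]
    print(s,[None if x is None else round(x[6],2) for x in q])
    if all(x is not None for x in q) and (best is None or abs(q[1][6])<best[0]): best=(abs(q[1][6]),r)
r=best[1]
grip(.7);move_ptp(tcp([*H,.2],r),r.as_rotvec());hold(.15)
print("hit",servo_line(tcp([*H,.066],r),velocity=.1,contact_N=8))
hold(.2);grip(0,40);o=get_obs();f0=o["wrist_force"];p0=o["tcp_pos"];print("w",o["grip_width"],o["finger_force"],f0)
print("stop",servo_line(tcp([*(H-.028*X),.066],r),velocity=.025,contact_N=18))
o=get_obs();print("out",(p0-o["tcp_pos"])[:2]@X,o["wrist_force"],o["grip_width"])
hold(.3);f=grab_frame("top");cv2.imwrite("pics/k2.png",f["color"])
T=lambda d:tcp([*(H-d*X),.066],r)
print("back",servo_line(T(.003),velocity=.04));o=get_obs();print(o["wrist_force"])
grip(.75);hold(.5)
servo_line(tcp([*(H-.003*X),.22],r),velocity=.15);hold(.3)
f=grab_frame("wrist");np.save("k3.npy",cloud(f));cv2.imwrite("pics/k3.png",f["color"])
w=cloud(f).reshape(-1,3);w=w[~np.isnan(w[:,0])];u=(w[:,:2]-c)@X;v=(w[:,:2]-c)@Y
h=(abs(v)<.014)&(u<-.083)&(u>-.15)&(w[:,2]>.055)&(w[:,2]<.09);print("head u",h.sum(),np.percentile(u[h],[1,99]) if h.any() else 0)
print(get_obs()["time_s"])
E
python3 s8.py
```

```text
1 [np.float64(1.73), np.float64(1.8), np.float64(1.79)]
-1 [np.float64(-1.42), np.float64(-1.33), np.float64(-1.35)]
hit False
w 0.38402751020864073 39.296075105667114 [-4.32480124  0.5172591   5.28886057]
stop True
out 0.024213979568947448 [ 7.0374879   4.85912596 -5.20052329] 0.37734205104531116
back False
[-0.07230555  6.04578614  3.17693102]
head u 478 [-0.10121727 -0.08365752]
72.825
```

```bash
cat > s9.py <<'E'
from h import *
a=np.deg2rad(40.83);c=np.array([.5643,.3913]);X=np.array([np.cos(a),np.sin(a)]);Y=np.array([-X[1],X[0]])
H=c-.0950*X-.0003*Y;r=down(a-np.pi/2);T=lambda d:tcp([*(H-d*X),.065],r)
servo_line(T(0),velocity=.1,contact_N=8);hold(.2)
grip(0,60);hold(.2);p0=get_obs()["tcp_pos"]
for d in(.01,.018,.022,.0235,.0245,.0255,.0265,.0275,.0285):
    servo_line(T(d),velocity=.025);hold(.15);o=get_obs();F=o["wrist_force"];print(d,round((p0-o["tcp_pos"])[:2]@X,4),np.round(F,1),round(F[:2]@X,1))
    if F[:2]@X>22: break
w=cloud(grab_frame("side")).reshape(-1,3)
servo_line(T(.003),velocity=.05)
grip(.75);hold(.5)
servo_line(tcp([*(H-.003*X),.22],r),velocity=.15);hold(.3)
f=grab_frame("wrist");cv2.imwrite("pics/k4.png",f["color"])
w=cloud(f).reshape(-1,3);w=w[~np.isnan(w[:,0])];u=(w[:,:2]-c)@X;v=(w[:,:2]-c)@Y
h=(abs(v)<.014)&(u<-.083)&(u>-.15)&(w[:,2]>.055)&(w[:,2]<.09);print("head u",h.sum(),np.percentile(u[h],[1,99]))
q=down(np.pi/2);move_ptp([.5,.05,.48],q.as_rotvec());hold(.2)
f=grab_frame("side");cv2.imwrite("pics/end.png",cv2.resize(f["color"][90:384,100:400],None,fx=2,fy=2,interpolation=2))
print(get_obs()["time_s"])
E
python3 s9.py
```

```text
0.01 0.0095 [ 1.9  5.  -0.2] 4.7
0.018 0.0173 [ 3.8  5.7 -1.3] 6.6
0.022 0.0211 [ 3.4  7.2 -2.6] 7.3
0.0235 0.0226 [ 4.6  7.7 -2.1] 8.5
0.0245 0.0236 [ 5.6  6.8 -2.1] 8.7
0.0255 0.0245 [ 4.4  6.8 -2.7] 7.8
0.0265 0.025 [ 7.6  9.7 -5.3] 12.1
0.0275 0.0254 [11.9 13.3 -9.6] 17.7
0.0285 0.0257 [ 16.1  15.  -15.2] 21.9
head u 476 [-0.10102414 -0.08328448]
85.2667
```

View pics/end.png

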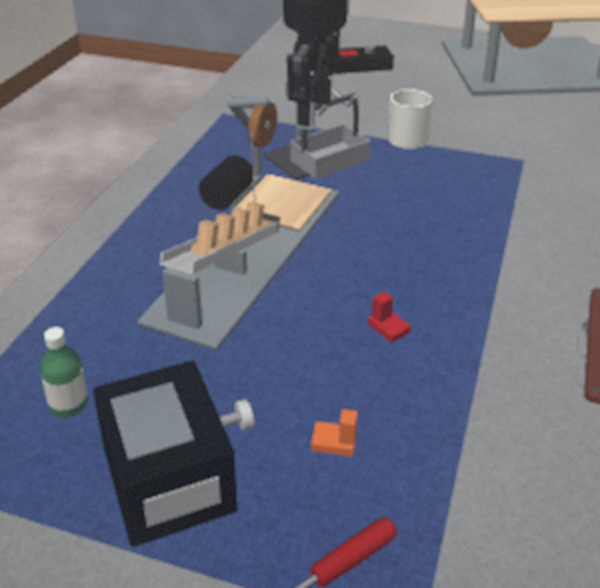

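The end stop showed clearly at about 24.5 mm. The picture shows the knob home at (243,414), four blanks in the chute around (230,225), the basket hanging at (330,150), and the bystanders untouched.

```bash
python3 -c "
from cell import *
print(hand_in())"
```

```text
the job is handed in; nothing more can be done
None
```

I handed the job in at about 85 s: all four blanks lie block-up and uphill in the chute, the basket hangs on both prongs, and the starter knob was pulled fully out (twice, to confirm its end stop), is back home and is released.

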